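# Load the last tumbler in the leaning glass rack and latch its sprung hold-down

### The job

Stand the clear tumbler from the drying mat mouth down in the empty bay of the leaning glass rack, set down square on the rack's floor and not dropped, and let go of it. Then press the rack's sprung hold-down frame down over both tumblers until its catch clicks and holds it down by itself. Leave the tumbler that is already in the rack, and everything else, where it stands.

Things in the scene. Friction and masses are not known exactly. Their poses are not given: they have to be found in the camera images.
- tumbler: clear tumbler to be loaded, standing mouth down on the drying mat (mat top 11 mm above the worktop): 66 mm across at the mouth, narrowing a little upward, 88 high, 0.24 kg. Origin at the centre of its mouth (underside); z points up through its closed end.
- racked_tumbler: clear tumbler already in the rack's other bay, mouth down and leaning with the rack: 68 mm wide, 90 high. Origin at the centre of its mouth; z points out through its closed end.
- rack: bent steel wire rack, fixed: about 230 mm wide (y), 180 deep (x), hinge 182 high. Its wire floor leans 28 degrees towards its front (-x) and holds two bays side by side, centres 100 mm apart. A latch post with a black housing and brass spring bolt stands mid-front between the bays. Origin on the worktop under the middle of the floor; x to the back, y left, z up.
- empty_bay: the empty bay, the right-hand one from the front: a low square of 6 mm rod, 78 mm clear inside, 19 mm above the wire floor. Origin at the centre of the bay on top of the floor wires; z is square to the floor, leaning 28 degrees from vertical towards the rack's front; y to the rack's left. A tumbler stands right with its origin here and its z along this z (it may slide 6 mm to the front rod).
- full_bay: the other bay, the same in shape, with the racked tumbler in it; origin and axes likewise.
- bar (a point): centre of the hold-down frame's round front bar (8 mm thick, along y of the rack, 200 mm long), which moves with the frame. From 22 to 72 mm either side of this point the bar carries a blue grip sleeve 16 mm thick, to press on; in between it passes the catch, so keep off the middle.
- bar_hinge (a point): middle of the frame's hinge line, which runs along the rack's y at the rear top of the rack; the bar swings about it at 154 mm radius.
- hold_down (a joint): angle of the sprung hold-down frame: 0 fully open (the frame then rises 50 degrees above level from its hinge towards the front), growing as it is pressed down. Held by the catch at about 1.36 (the frame lies parallel to the rack floor, 99 mm above it, 28 degrees below level); it must be pressed to about 1.38 to snap in, and meets its stop at 1.40. Pressing takes 3 to 12 N at the bar.
- mug: bystander: white mug, 84 mm wide, 91 high, mouth up, handle on one side; origin at the centre of its underside
- bowl: bystander: small white bowl, 150 mm wide, 69 high; origin at the centre of its underside
- tall_tumbler: bystander: taller clear tumbler on the worktop left of the rack, mouth down, 72 mm wide, 106 high; origin at the centre of its underside
Things that resemble listed ones, but are neither listed nor needed, are in the scene too. What is shaped like the tumbler but orange is not meant.

How it is judged (in metres and radians):
On the way, in this order (a step that is already met when the one before it is completed fails the run):
1. the tumbler stands mouth down in the empty bay, square on the leaning floor and let go, while the hold-down frame is still up (distance between tumbler and empty_bay below 0.013 m and angle between the z axis of tumbler and the z axis of empty_bay, either way round below 0.12 rad and contact force between the fingers and tumbler below 0.05 N and value of joint hold_down below 0.3 rad), for 0.2 s.
2. the hold-down frame is pressed down past its catch (value of joint hold_down above 1.335 rad), for 0.1 s.
At the end, for the whole second after the job is handed in: The hold-down frame stays down in its catch by itself (joint above 1.335, at rest), and under it both tumblers stand mouth down in their bays, each within 13 mm of its bay's origin and 7 degrees of its axis, at rest (value of joint hold_down above 1.335 rad and velocity of joint hold_down between -0.05 and 0.05 rad/s and distance between tumbler and empty_bay below 0.013 m and angle between the z axis of tumbler and the z axis of empty_bay, either way round below 0.12 rad and linear speed of each of tumbler, racked_tumbler below 0.02 m/s and distance between racked_tumbler and full_bay below 0.013 m and angle between the z axis of racked_tumbler and the z axis of full_bay, either way round below 0.12 rad); the robot touches nothing.
It fails at once if the tumbler is let go at the bay more than 15 mm above its floor or more than 11 degrees out of square (horizontal distance between tumbler and empty_bay below 0.05 m and contact force between the fingers and tumbler below 0.05 N and (z of tumbler in the frame of empty_bay above 0.015 m or angle between the z axis of tumbler and the z axis of empty_bay, either way round above 0.2 rad)).
It fails at once if the tumbler already in the rack is pushed more than 20 mm out of its bay or tipped over 17 degrees (distance between racked_tumbler and full_bay above 0.02 m or angle between the z axis of racked_tumbler and the z axis of full_bay, either way round above 0.3 rad).
It fails at once if a bystander is moved more than 30 mm (distance of any of mug, bowl, tall_tumbler from where it was at the start of the episode above 0.03 m).
It also fails if it takes over 54 s, if anything falls off the work surface, if the arm or the gripper's body presses on something with over 40 N, if the wrist force passes 120 N, or if a joint passes its speed limit or range.

### The arm

A 6-joint arm with a two-finger parallel gripper is mounted at the origin on a cart in front of the work surface, level with it; the furniture and walls round the work are solid. World frame = base frame: x ahead of the robot, y to its left, z up, the work surface at z = 0. Lengths are in m, angles in degrees, forces in N, time in s.
With the tool pointing down it reaches from about 0.35 to 0.875 m from the base axis. Payload 4.2 kg.
Tool frame: the origin (TCP) lies midway between the tips of the shut fingers; the grasp point (between the pads) lies 19 mm behind it; y points along the fingers, z is the direction in which the jaws open and shut, and the axes are right-handed (so a half turn about y gives the same grasp; the last joint's range is limited). The gripper opens to 87 mm and grips with 3 to 60 N. Pads are 19 mm wide; open, the fingers measure 117 mm over their backs; the gripper's body (75 mm by 190 mm) begins 51 mm behind the grasp point.
Start: joints at [-56.517, 22.042, 0.453, 0, -68.411, -14.817], TCP at [0.2, -0.592, 0.223] pointing down, gripper open.
Joint ranges: [-179.83, 179.83], [-69.29, 118.12], [-61.27, 80.66], [-181.25, 117.63], [-171.15, -9.14], [-177.46, 177.46]. Speed limits (degrees/s): [159.86, 159.86, 180, 180, 180, 180].

### API

Orientations are given as [roll, pitch, yaw] about the fixed x, y, z axes, in that order (R = Rz(yaw) Ry(pitch) Rx(roll)).
In Python, from workcell import env gives the robot as it stands. The module is installed in compiled form; this text tells all that it offers. Calls block until the motion is done:
- env.goto(position, orientation): joint-space move of the TCP to a pose.
- env.move_straight(position, rotation=None, rate=0.15, force_limit=None): straight line of the TCP; rotation=None keeps the orientation; rate is the mean speed in m/s. With force_limit (N) it stops when the force on the tool has changed by that much, and returns True; else False.
- env.set_joints(angles): joint-space move.
- env.gripper_to(opening, grasp_force=None): opening from 0.0 (shut) to 1.0 (fully open); grasp_force is the grip in N (None keeps the last); returns when the fingers have stopped.
- env.dwell(seconds).
- env.inverse_kinematics(position, orientation): joint angles nearest the present ones, or None.
- env.read_state(): the state.
- env.grab_frame(name): name is "side" or "top"; returns a dict with "image" (480x640x3 uint8, blue, green, red), "fx", "fy", "cx", "cy" (pixels), "position" and "orientation" of the camera in the world. Camera axes: x right, y up, looking along -z (the intrinsics and any distortion apply to the point x, -y, -z); pixel columns grow to the right and rows downward; lengths in m; the calibration is good to about 2 mm. A picture is of the moment at which its call begins. There is no depth.
A pose or a line that the arm cannot do raises env.Unreachable and nothing moves.
- env.close_job(): hands the job in, once; it reports no verdict.
Trained networks look in a picture, given as the dict that the camera call returned (one of the last four; its "shot" number tells which), for a name from the list of things; names that differ only in an ending like _2 or _b are one class to them, and where a whole thing is asked for, a point or a joint stands for the part that bears it (a point fixed in the world has none). Each returns a list of dicts, best first, with "score" (0 to 1); they miss things now and then, are a little off and sometimes report something else, mostly with a low value. They report only what shows in the picture. A call takes as long as a camera call. They do not tell look-alikes from the thing itself.
- env.search_frame(picture, thing): "xyz" ([x, y, z] in m, in world coordinates, good to about 4 mm: the middle of the surface that is visible of it).
- env.trace(picture, thing): "mask" (480x640 bool, what is visible of it).
The state is a dict: "clock": time; "joint_positions": joint angles; "qvel": joint speeds; "joint_torque": joint torques, N m; "position": TCP position; "tool_rot": TCP orientation; "force": force on the tool from outside, world axes, zero at the start; "wrist_torque": the same for the moment, N m; "opening": opening from 0.0 (shut) to 1.0 (fully open).
Only numpy, scipy, OpenCV 4.12 (cv2) and the standard library are available. Lean on these libraries where they do the work, as an engineer would, in place of code of your own. Each camera call takes 0.05 s, during which the arm holds its last target. There are 200 camera calls.

## Working session

There is one attempt and no reset: what is moved stays moved. The work goes in short steps, each a Python script; the robot and the scene stay as the last script left them, time stands still between calls to the robot, and variables do not carry over. Pictures are saved under pics/ and viewed, about 8 in all and at most 12, crops included, and the job is handed in when it is done.

```bash
mkdir -p pics; python3 - <<'E'
from workcell import env
import cv2,numpy as np
s=env.read_state(); print(s['clock'],s['position'],s['tool_rot'],s['opening'])
for n in("side","top"):
    f=env.grab_frame(n); cv2.imwrite(f'pics/{n}1.png',f['image'])
    print(n,{k:v for k,v in f.items() if k!='image'})
    for t in("tumbler","racked_tumbler","rack","empty_bay","bar","mug","bowl","tall_tumbler"):
        try:
            print(t,[(np.round(d['xyz'],3).tolist(),round(d['score'],2)) for d in env.search_frame(f,t)][:5])
        except Exception as e: print(t,e)
E
```

```text
0.0 [ 0.19983153 -0.59154701  0.22146048] [-8.98746209e+01  7.73846718e-03  1.86544061e+01] 1.0002286725404936
side {'fx': 563.7055568056769, 'fy': 563.7055568056769, 'cx': 322.60548813875914, 'cy': 237.85684417342154, 'position': array([0.24099622, 1.13353338, 1.1645721 ]), 'orientation': array([  48.94503152,    1.12703542, -162.41952294]), 'shot': 1}
tumbler [([0.52, 0.019, 0.073], 0.74), ([0.435, -0.379, 0.058], 0.62), ([0.566, 0.41, 0.078], 0.47)]
racked_tumbler [([0.531, 0.395, 0.106], 0.73), ([0.524, 0.022, 0.069], 0.72)]
rack [([0.578, 0.361, 0.097], 0.79)]
empty_bay [([0.611, 0.275, 0.074], 0.53)]
bar [([0.554, 0.353, 0.264], 0.94), ([0.576, 0.357, 0.099], 0.49)]
mug [([0.735, -0.14, 0.072], 0.67)]
bowl [([0.71, -0.015, 0.049], 0.82)]
tall_tumbler [([0.468, 0.553, 0.083], 0.97)]
top {'fx': 435.2761008765416, 'fy': 435.2761008765416, 'cx': 314.9214299612595, 'cy': 240.92406786509846, 'position': array([0.40552601, 0.08230005, 1.51020903]), 'orientation': array([  7.76880025,  -1.23178237, -90.02114478]), 'shot': 2}
tumbler [([0.436, -0.385, 0.081], 0.56), ([0.528, 0.003, 0.101], 0.51)]
racked_tumbler [([0.537, 0.368, 0.119], 0.65)]
rack [([0.585, 0.336, 0.096], 0.6)]
empty_bay [([0.586, 0.289, 0.059], 0.45), ([0.552, 0.333, 0.284], 0.26)]
bar [([0.551, 0.327, 0.281], 0.56)]
mug [([0.748, -0.152, 0.044], 0.96)]
bowl [([0.699, 0.01, 0.033], 0.94)]
tall_tumbler [([0.478, 0.513, 0.106], 0.92)]
```

View pics/side1.png

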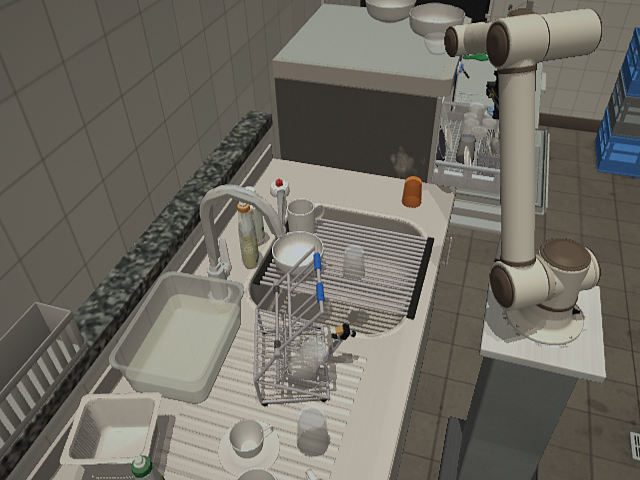

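View pics/top1.png

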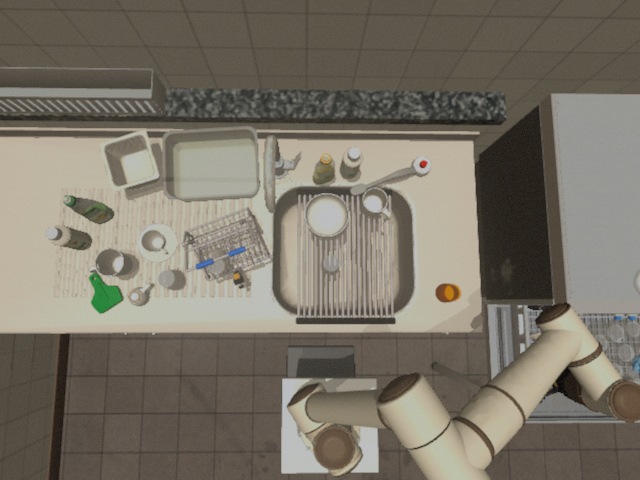

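```bash
cat > h.py <<'E'
from workcell import env
import cv2,numpy as np
from scipy.spatial.transform import Rotation as Ro
from scipy.optimize import least_squares
def cam(f):
    return Ro.from_euler('xyz',f['orientation'],degrees=True).as_matrix(),np.array(f['position'])
def proj(f,P):
    R,p=cam(f); q=(np.atleast_2d(P)-p)@R
    return np.c_[f['cx']+f['fx']*q[:,0]/-q[:,2], f['cy']+f['fy']*-q[:,1]/-q[:,2]]
def tri(fs,uvs):
    A=np.zeros((3,3));b=np.zeros(3)
    for f,(u,v) in zip(fs,uvs):
        R,p=cam(f); d=R@np.array([(u-f['cx'])/f['fx'],-(v-f['cy'])/f['fy'],-1]);d/=np.linalg.norm(d)
        M=np.eye(3)-np.outer(d,d);A+=M;b+=M@p
    P=np.linalg.solve(A,b)
    return P,[np.round(proj(f,P)[0]-uv,1) for f,uv in zip(fs,uvs)]
def blue(f,box):
    x0,y0,x1,y1=box; h=cv2.cvtColor(f['image'],cv2.COLOR_BGR2HSV)
    m=cv2.inRange(h,(105,120,60),(125,255,255)); k=np.zeros_like(m);k[y0:y1,x0:x1]=m[y0:y1,x0:x1]
    n,l,st,c=cv2.connectedComponentsWithStats(k)
    return [(st[i,4],c[i]) for i in range(1,n) if st[i,4]>8]
E
python3 - <<'E'
from h import *
import pickle
S=env.grab_frame('side');T=env.grab_frame('top')
M={}
for t in("tumbler","racked_tumbler"):
    for n,f in(('S',S),('T',T)):
        M[t,n]=[(d['score'],d['mask']) for d in env.trace(f,t)]
        print(t,n,[(round(s,2),m.sum(),np.argwhere(m).mean(0).round(1)[::-1],cv2.boundingRect(m.astype(np.uint8))) for s,m in M[t,n]])
pickle.dump((S,T,M),open('f.pkl','wb'))
print(blue(S,(290,240,350,320)),blue(T,(180,230,260,280)))
c=np.zeros((600,800,3),np.uint8)
a=cv2.resize(S['image'][245:415,240:360],None,fx=3.5,fy=3.5,interpolation=cv2.INTER_CUBIC);c[:a.shape[0],:a.shape[1]]=a
b=cv2.resize(T['image'][203:298,178:278],None,fx=3.8,fy=3.8,interpolation=cv2.INTER_CUBIC);c[:b.shape[0],420:420+b.shape[1]]=b
a=cv2.resize(S['image'][235:290,330:380],None,fx=3.8,fy=3.8,interpolation=cv2.INTER_CUBIC);c[365:365+a.shape[0],420:420+a.shape[1]]=a
a=cv2.resize(T['image'][240:295,305:352],None,fx=3.8,fy=3.8,interpolation=cv2.INTER_CUBIC);c[365:365+a.shape[0],615:615+a.shape[1]]=a
cv2.imwrite('pics/crop1.png',c)
E
```

```text
tumbler S [(0.97, np.int64(513), array([412.3, 191.4]), (403, 176, 19, 31)), (0.67, np.int64(645), array([353.4, 262.5]), (343, 246, 22, 34))]
tumbler T [(0.94, np.int64(382), array([446.9, 292. ]), (435, 283, 25, 19)), (0.84, np.int64(284), array([329.3, 263.8]), (320, 255, 19, 19))]
racked_tumbler S []
racked_tumbler T [(0.58, np.int64(330), array([215.9, 260.4]), (207, 247, 19, 27))]
[(np.int32(102), array([316.90196078, 260.97058824])), (np.int32(120), array([319.69166667, 291.8       ]))] [(np.int32(73), array([236.21917808, 251.1369863 ])), (np.int32(74), array([204.10810811, 263.60810811]))]
```

View pics/crop1.png

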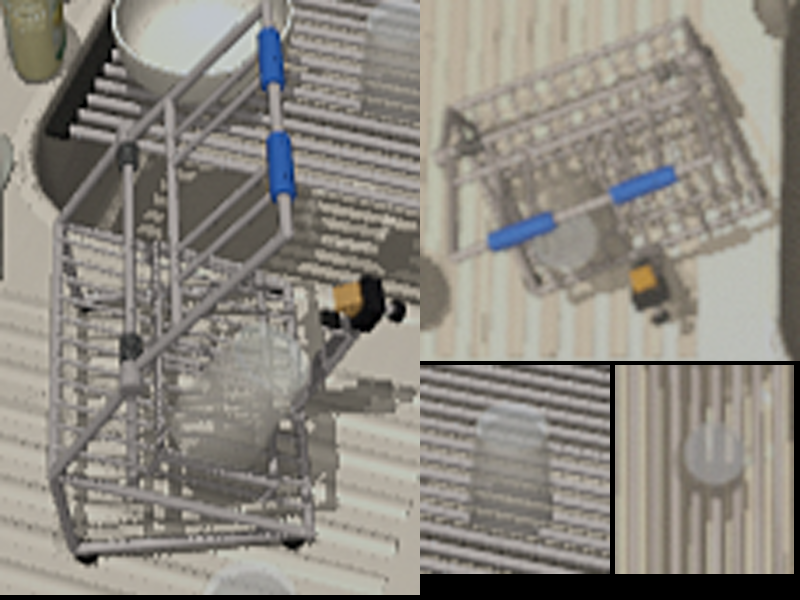

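```bash
python3 - <<'E'
from h import *
import pickle
S,T,M=pickle.load(open('f.pkl','rb'))
mS,mT=M['tumbler','S'][1][1],M['tumbler','T'][1][1]
def sil(f,P,shape=(480,640),k=8):
    h=cv2.convexHull((proj(f,P)*k).astype(np.float32)); x=np.zeros((480,640),np.uint8); return h[:,0]/k
th=np.linspace(0,2*np.pi,60,endpoint=False)
def cone(x,y,z,rt,h=.088,r=.033):
    return np.r_[np.c_[x+r*np.cos(th),y+r*np.sin(th),0*th+z],np.c_[x+rt*np.cos(th),y+rt*np.sin(th),0*th+z+h]]
def bb(p): return np.r_[p.min(0),p.max(0)]
def mb(m): x,y,w,h=cv2.boundingRect(m.astype(np.uint8)); return np.array([x-.5,y-.5,x+w-.5,y+h-.5])
for z in (None,.011):
    fun=lambda q:np.r_[bb(proj(S,cone(q[0],q[1],q[2] if z is None else z,.029)))-mb(mS),bb(proj(T,cone(q[0],q[1],q[2] if z is None else z,.029)))-mb(mT)]
    r=least_squares(fun,[.51,.02,.011]);print('tumbler',r.x.round(4),r.fun.round(1))
a,ea=tri((S,T),((316.9,260.97),(236.2,251.1)));b,eb=tri((S,T),((319.7,291.8),(204.1,263.6)))
print('sleeves',a,ea,b,eb,np.linalg.norm(a-b))
d=b-a;yaw=np.degrees(np.arctan2(-d[0],d[1]));bar=(a+b)/2;print('bar',bar,'yaw',yaw)
y=np.radians(yaw);X=np.array([np.cos(y),np.sin(y),0]);Y=np.array([-np.sin(y),np.cos(y),0]);Z=np.array([0,0,1.])
hinge=bar+.154*np.cos(np.radians(50))*X-.154*np.sin(np.radians(50))*Z;print('hinge',hinge)
h1,e1=tri((S,T),((277.1,352.1),(189,239.8)));h2,e2=tri((S,T),((276.6,287.9),(243.3,221.4)));print('hinge ends',h1,e1,h2,e2,(h1+h2)/2)
t,e=tri((S,T),((318.6,347.9),(216.7,267)));print('rk top',t,e)
n=-np.sin(np.radians(28))*X+np.cos(np.radians(28))*Z; xf=np.cos(np.radians(28))*X+np.sin(np.radians(28))*Z
fb=t-.09*n; print('full_bay',fb,'rel hinge in rack axes', (fb-hinge)@np.c_[xf,Y,n])
print('feet on z=0:')
for f,uv in((S,(264.3,403.6)),(S,(323.4,399.3)),(S,(258,248+ (300-245)))):
    R,p=cam(f);dd=R@np.array([(uv[0]-f['cx'])/f['fx'],-(uv[1]-f['cy'])/f['fy'],-1]);q=p-dd*p[2]/dd[2];print(uv,q,(q-hinge)@np.c_[X,Y,Z])
E
```

```text
tumbler [0.5283 0.0026 0.0124] [-0.1 -1.6  0.7  1.9 -0.4 -1.2  0.5  0.5]
tumbler [0.5285 0.002  0.011 ] [-0.1 -1.4  0.7  2.1 -0.2 -1.2  0.7  0.4]
sleeves [0.5424175  0.2752472  0.30471959] [array([0.7, 0.1]), array([-0.1, -0.5])] [0.50764922 0.36276029 0.30467185] [array([0.8, 0.1]), array([-0.1, -0.6])] 0.09416674138963589
bar [0.52503336 0.31900374 0.30469572] yaw 21.667542986344092
hinge [0.61702825 0.35555261 0.18672487]
hinge ends [0.58793129 0.44158598 0.17098144] [array([-1.3, -0.2]), array([0.2, 0.9])] [0.64766599 0.27455134 0.18696689] [array([0.6, 0.1]), array([-0.1, -0.5])] [0.61779864 0.35806866 0.17897417]
rk top [0.51307939 0.36582548 0.11865187] [array([1. , 0.1]), array([-0.1, -0.7])]
full_bay [0.55234636 0.38142595 0.03918658] rel hinge in rack axes [-0.11390565  0.04792705 -0.10653274]
feet on z=0:
(264.3, 403.6) [0.61907909 0.47128803 0.        ] [ 0.0446378   0.10680056 -0.18672487]
(323.4, 399.3) [4.89193109e-01 4.19814541e-01 2.22044605e-16] [-0.09507574  0.10692064 -0.18672487]
(258, 303) [0.75615994 0.17949147 0.        ] [ 0.06429555 -0.21499124 -0.18672487]
```

```bash
cat > rk.py <<'E'
from h import *
yaw=21.67; bar=np.array([.5250,.3190,.3005]); a28=np.radians(28)
y=np.radians(yaw);X=np.array([np.cos(y),np.sin(y),0]);Y=np.array([-np.sin(y),np.cos(y),0]);Z=np.array([0,0,1.])
N=-np.sin(a28)*X+np.cos(a28)*Z; XF=np.cos(a28)*X+np.sin(a28)*Z
hinge=bar+.154*np.cos(np.radians(50))*X-.154*np.sin(np.radians(50))*Z; hinge[2]=.182
def bay(s,xf=-.110): return hinge+xf*XF-.099*N+s*.05*Y
E
cat > ov.py <<'E'
from rk import *
import pickle
S,T,M=pickle.load(open('f.pkl','rb'))
c=np.zeros((600,800,3),np.uint8)
def lines():
    th=np.linspace(0,2*np.pi,40)
    for s in(1,-1):
        b=bay(s); q=np.array([(1,1),(1,-1),(-1,-1),(-1,1),(1,1)])*.042
        yield (0,255,0) if s<0 else (255,255,0),[b+u*XF+v*Y+.016*N for u,v in q]
        if s>0: yield (0,0,255),[b-.005*XF+.09*N+.030*(np.cos(t)*XF+np.sin(t)*Y) for t in th]
    yield (255,0,255),[hinge-.09*Y,hinge+.09*Y]
    yield (0,255,255),[hinge-.154*XF+.02*Y,hinge-.154*XF-.02*Y]
for f,(u0,v0,u1,v1),k,ox in((S,(250,298,335,406),5.5,0),(T,(183,208,267,290),3.8,475)):
    a=cv2.resize(f['image'][v0:v1,u0:u1],None,fx=k,fy=k,interpolation=cv2.INTER_CUBIC)
    a=cv2.convertScaleAbs(a,alpha=1.3,beta=-20)
    for col,L in lines():
        p=((proj(f,np.array(L))-[u0,v0]+.5)*k*16).astype(np.int32)
        cv2.polylines(a,[p],False,col,1,cv2.LINE_AA,4)
    c[:a.shape[0],ox:ox+a.shape[1]]=a[:600,:800-ox]
cv2.imwrite('pics/ov1.png',c); print(bay(-1),bay(1),hinge)
E
python3 ov.py
```

```text
[0.58838918 0.29038475 0.04294632] [0.55146316 0.38331735 0.04294632] [0.61699333 0.35555281 0.182     ]
```

View pics/ov1.png

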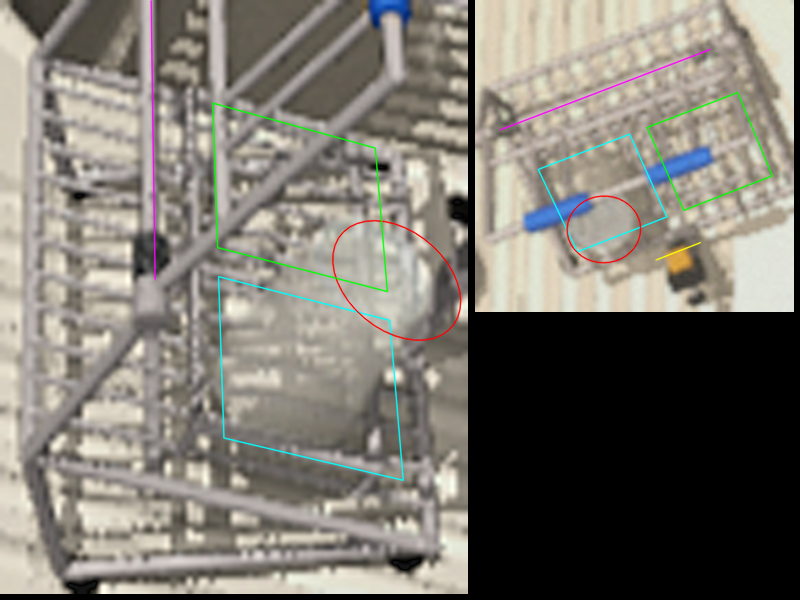

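```bash
python3 - <<'E'
import pickle,cv2,numpy as np
S,T,M=pickle.load(open('f.pkl','rb'))
c=np.zeros((600,800,3),np.uint8)
for f,(u0,v0,u1,v1),k,ox in((S,(272,308,336,394),7,0),(T,(205,225,249,285),8,450)):
    a=cv2.resize(f['image'][v0:v1,u0:u1],None,fx=k,fy=k,interpolation=cv2.INTER_LANCZOS4)
    a=cv2.createCLAHE(3,(2,2)).apply(cv2.cvtColor(a,cv2.COLOR_BGR2GRAY))
    a=cv2.cvtColor(a,cv2.COLOR_GRAY2BGR)
    for u in range(u0,u1,10): cv2.putText(a,str(u),(int((u-u0+.5)*k),10),0,.35,(0,255,255));cv2.line(a,(int((u-u0+.5)*k),12),(int((u-u0+.5)*k),18),(0,255,255))
    for v in range(v0,v1,10): cv2.putText(a,str(v),(0,int((v-v0+.5)*k)+4),0,.35,(0,255,255))
    c[:a.shape[0],ox:ox+a.shape[1]]=a[:600,:800-ox]
cv2.imwrite('pics/z1.png',c)
E
```

```text
(no output)
```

View pics/z1.png

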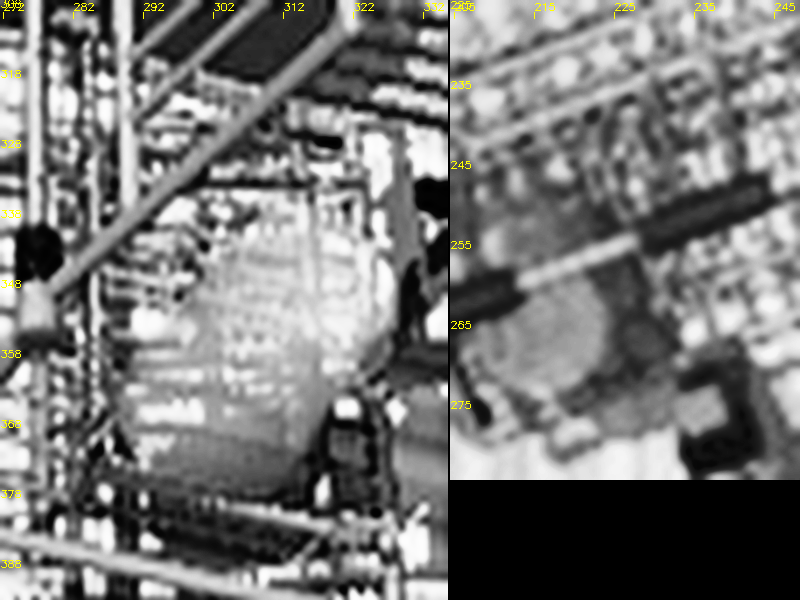

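```bash
cat > tr.py <<'E'
from rk import *
import pickle
F={n:env.grab_frame(n) for n in('side','top')}
o={}
for t,s in(("empty_bay",-1),("full_bay",1),("racked_tumbler",1),("rack",0),("hold_down",0)):
    for n,f in F.items():
        r=env.trace(f,t); o[t,n]=r
        for d in r[:3]:
            m=d['mask'];print(t,n,round(d['score'],2),m.sum(),cv2.boundingRect(m.astype(np.uint8)),np.argwhere(m).mean(0).round(1)[::-1])
        if 'bay' in t:
            b=bay(s);q=np.array([b+u*XF+v*Y+h*N for u in(-.045,.045) for v in(-.045,.045) for h in(0,.019)])
            p=proj(f,q);print('   model',p.min(0).round(1),(p.max(0)-p.min(0)).round(1),p.mean(0).round(1))
            print('   search',[(np.round(d['xyz'],3).tolist(),round(d['score'],2)) for d in env.search_frame(f,t)][:3])
pickle.dump((F,o),open('tr.pkl','wb'))
c=np.zeros((600,800,3),np.uint8)
for n,(u0,v0,u1,v1),k,ox in(('side',(245,260,340,410),4,0),('top',(178,203,275,295),4,400)):
    a=cv2.resize(F[n]['image'][v0:v1,u0:u1],None,fx=k,fy=k,interpolation=cv2.INTER_CUBIC)
    for t,col in(("empty_bay",(0,255,0)),("full_bay",(255,255,0)),("racked_tumbler",(0,0,255)),('rack',(255,0,255))):
        for d in o[t,n][:1]:
            m=cv2.resize(d['mask'][v0:v1,u0:u1].astype(np.uint8),None,fx=k,fy=k,interpolation=0)
            cv2.drawContours(a,cv2.findContours(m,0,2)[0],-1,col,1)
    c[:a.shape[0],ox:ox+a.shape[1]]=a[:600,:800-ox]
cv2.imwrite('pics/tr.png',c)
E
python3 tr.py
```

```text
empty_bay side 0.63 171 (282, 314, 35, 32) [294.5 330.7]
   model [284.4 314.2] [37.1 41.2] [302.5 334.9]
   search []
   model [226.4 229.2] [35.4 34.9] [244.2 246.6]
   search [([0.583, 0.289, 0.058], 0.46)]
full_bay side 0.79 259 (282, 346, 38, 42) [298.3 370.1]
   model [285.2 345.7] [39.3 44.1] [304.4 367.9]
   search [([0.571, 0.411, 0.078], 0.57)]
full_bay top 0.65 670 (185, 219, 71, 53) [217.9 249.6]
   model [197.7 240.1] [36.3 35. ] [216.1 257.5]
   search [([0.744, -0.156, 0.044], 0.29)]
racked_tumbler side 0.82 1062 (288, 337, 40, 42) [308.  357.9]
racked_tumbler top 0.6 311 (208, 247, 18, 27) [216.4 259.7]
rack side 0.83 4418 (253, 245, 103, 160) [293.8 333.7]
rack side 0.46 1612 (272, 231, 52, 45) [295.8 251.2]
rack top 0.83 2181 (182, 208, 86, 79) [223.7 245.2]
hold_down side 0.65 5537 (253, 246, 103, 160) [293.6 335.4]
hold_down side 0.64 1409 (274, 245, 51, 106) [303.9 293.7]
hold_down top 0.7 842 (183, 225, 72, 46) [215.8 250.2]
```

View pics/tr.png

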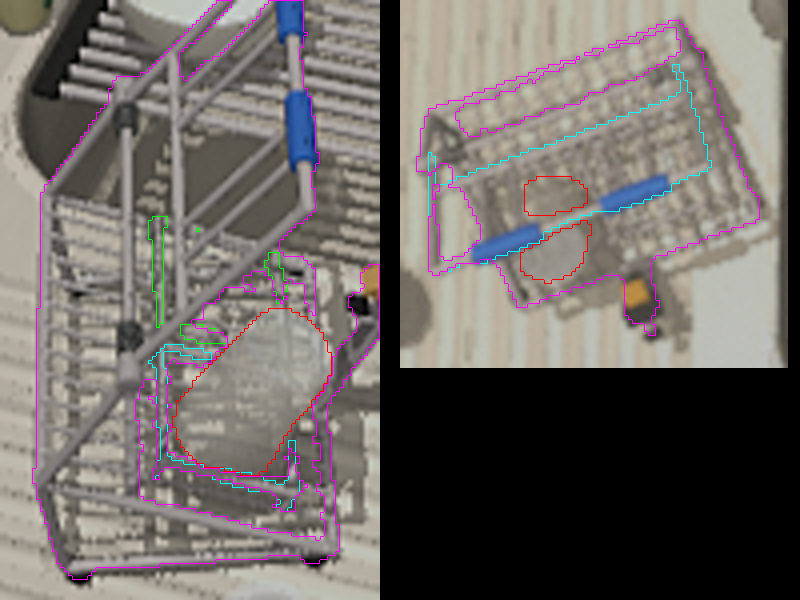

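```bash
python3 - <<'E'
from rk import *
import pickle
F,o=pickle.load(open('tr.pkl','rb'));S,T=F['side'],F['top']
th=np.linspace(0,2*np.pi,60)
def cone(b,rt): 
    C=np.cos(th)[:,None]*XF+np.sin(th)[:,None]*Y
    return np.r_[b+.034*C,b+.09*N+rt*C]
bb=lambda p:np.r_[p.min(0),p.max(0)]
def mb(m): x,y,w,h=cv2.boundingRect(m.astype(np.uint8)); return np.array([x-.5,y-.5,x+w-.5,y+h-.5])
B=np.c_[XF,Y,N]
mS=mb(o['racked_tumbler','side'][0]['mask']);mT=mb(o['racked_tumbler','top'][0]['mask'])
for rt in(.026,.028,.030):
    r=least_squares(lambda q:np.r_[bb(proj(S,cone(q,rt)))-mS,bb(proj(T,cone(q,rt)))-mT],bay(1))
    print(rt,r.x.round(4),r.fun.round(1),'rel hinge',((r.x-hinge)@B).round(4))
fm=mb(o['full_bay','side'][0]['mask']);em=mb(o['empty_bay','side'][0]['mask'])
def sq(b,h): return np.array([b+u*XF+v*Y+h*N for u in(-.045,.045) for v in(-.045,.045)])
for nn in(-.099,-.104):
  for h in((.013,.019),):
    f=lambda q:np.r_[bb(proj(S,np.r_[sq(hinge+q[0]*XF+q[1]*Y+nn*N,.013),sq(hinge+q[0]*XF+q[1]*Y+nn*N,.019)]))-fm]
    r=least_squares(f,[-.11,.05]);print('full bay in plane',nn,r.x.round(4),r.fun.round(1))
for n,b in((S,1),(S,-1)):
    print(bb(proj(n,np.r_[sq(bay(b),.013),sq(bay(b),.019)])).round(1), fm if b>0 else em)
E
```

```text
0.026 [0.5559 0.3815 0.049 ] [ 0.7 -0.8  0.6  1.1 -1.5 -0.9  1.3 -1. ] rel hinge [-0.1041  0.0466 -0.0953]
0.028 [0.5569 0.3816 0.0474] [ 0.3 -1.1  0.9  1.4 -1.4 -1.2  1.3 -0.7] rel hinge [-0.104   0.0464 -0.0972]
0.03 [0.558  0.3817 0.0457] [-0.  -1.4  1.3  1.8 -1.3 -1.4  1.4 -0.4] rel hinge [-0.1039  0.0461 -0.0991]
full bay in plane -0.099 [-0.0953  0.0547] [ 0.4  0.3 -0.4 -0.3]
full bay in plane -0.104 [-0.0978  0.0506] [ 0.5  0.5 -0.5 -0.4]
[287.5 345.7 324.5 386.8] [281.5 345.5 319.5 387.5]
[286.5 314.2 321.6 352.4] [281.5 313.5 316.5 345.5]
```

```bash
sed -i 's/xf=-.110/xf=-.099/' rk.py; cat >> rk.py <<'E'
def orient(tilt,s=1):
    """tool y = down, leaned by tilt deg so the body leans to rack front; jaws along rack y"""
    t=np.radians(tilt); yv=np.sin(t)*X-np.cos(t)*Z; zv=s*Y; R=np.c_[np.cross(yv,zv),yv,zv]
    return R,Ro.from_matrix(R).as_euler('xyz',degrees=True)
HG=.065
def tool(P,tilt,al,s=1):
    """TCP pose holding tumbler with origin P, tumbler axis tilted by tilt, tool leaned al more"""
    t=np.radians(tilt); n=-np.sin(t)*X+np.cos(t)*Z
    R,o=orient(tilt+al,s); return P+HG*n+.019*R[:,1],o
E
python3 - <<'E'
from rk import *
import pickle
S,T,M=pickle.load(open('f.pkl','rb'))
B=np.c_[XF,Y,N]
print(bay(-1),bay(1),env.read_state()['clock'])
for u,v in(((339.1,329.9),(236.4,275.4)),((346,331),(238,279))):
    P,e=tri((S,T),(u,v));print(P,e,((P-bay(-1))@B).round(3))
t0=np.array([.5284,.0023,.0115])
for s in(1,-1):
  for al in(0,5,8):
    for nm,P,tl in(('g',t0,0),('g+',t0+[0,0,.14],0),('pre',bay(-1)+.12*N,28),('pl',bay(-1),28)):
        p,o=tool(P,tl,al,s); q=env.inverse_kinematics(p,o); print(s,al,nm,p.round(3),None if q is None else np.round(q,0))
b=bar+(-.047)*Y
for s in(1,-1):
  for ph,tl in((50,0),(10,14),(-29,28),(-29,0)):
    r=np.radians(ph);P=hinge+.154*(-np.cos(r)*X+np.sin(r)*Z)-.047*Y
    R,o=orient(tl,s);q=env.inverse_kinematics(P-.008*R[:,1],o);print(s,ph,tl,None if q is None else np.round(q,0))
E
```

```text
[0.59741519 0.29397116 0.0481105 ] [0.56048917 0.38690376 0.0481105 ] 2.0
[0.48445793 0.30208186 0.11956228] [array([0.2, 0. ]), array([-0. , -0.1])] [-0.056  0.049  0.111]
[0.47109919 0.29706566 0.11479901] [array([-0.7, -0.1]), array([0.1, 0.6])] [-0.071  0.05   0.113]
1 0 g [0.528 0.002 0.057] [ 18.  23. -25.  -0. -42. -86.]
1 0 g+ [0.528 0.002 0.198] [ 18.  14. -15.  -0. -61. -86.]
1 0 pre [0.525 0.265 0.195] [  45.    8.  -41.   36.  -19. -146.]
1 0 pl [0.577 0.286 0.089] None
1 5 g [0.53  0.003 0.058] [ 18.  22. -28.  -1. -35. -86.]
1 5 g+ [0.53  0.003 0.198] [ 18.  12. -18.  -0. -55. -86.]
1 5 pre [0.526 0.266 0.196] None
1 5 pl [0.579 0.287 0.09 ] None
1 8 g [0.531 0.003 0.058] [ 18.  21. -30.  -1. -31. -85.]
1 8 g+ [0.531 0.003 0.198] [ 18.  10. -20.  -1. -52. -85.]
1 8 pre [0.527 0.266 0.196] None
1 8 pl [0.579 0.287 0.09 ] None
-1 0 g [0.528 0.002 0.057] [ 18.  23. -25.   0. -42.  94.]
-1 0 g+ [0.528 0.002 0.198] [ 18.  14. -15.   0. -61.  94.]
-1 0 pre [0.525 0.265 0.195] [ 45.   8. -41.  36. -19.  34.]
-1 0 pl [0.577 0.286 0.089] None
-1 5 g [0.53  0.003 0.058] [ 18.  22. -28.  -1. -35.  94.]
-1 5 g+ [0.53  0.003 0.198] [ 18.  12. -18.  -0. -55.  94.]
-1 5 pre [0.526 0.266 0.196] None
-1 5 pl [0.579 0.287 0.09 ] None
-1 8 g [0.531 0.003 0.058] [ 18.  21. -30.  -1. -31.  95.]
-1 8 g+ [0.531 0.003 0.198] [ 18.  10. -20.  -1. -52.  95.]
-1 8 pre [0.527 0.266 0.196] None
-1 8 pl [0.579 0.287 0.09 ] None
1 50 0 [  42.   18.    6.   -0.  -79. -110.]
1 10 14 [  48.    9.  -24.    9.  -45. -121.]
1 -29 28 None
1 -29 0 [  43.   23.  -15.   -0.  -52. -112.]
-1 50 0 [ 42.  18.   6.   0. -79.  70.]
-1 10 14 [ 48.   9. -24.   9. -45.  59.]
-1 -29 28 None
-1 -29 0 [ 43.  23. -15.   0. -52.  68.]
```

```bash
cat >> rk.py <<'E'
B=np.c_[XF,Y,N]
def cl(P,tilt=28): # frame of tumbler: columns xf,Y,n for tilt
    t=np.radians(tilt); n=-np.sin(t)*X+np.cos(t)*Z; return np.c_[np.cos(t)*X+np.sin(t)*Z,Y,n]
def pose(P,tilt,be,psi,s,hg=HG):
    """TCP pose: tumbler origin P, axis leaned tilt; tool back direction = axis rotated by be towards psi in (xf,Y)"""
    C=cl(P,tilt);b,p=np.radians(be),np.radians(psi)
    u=np.cos(p)*C[:,0]+np.sin(p)*C[:,1]; a=np.cos(b)*C[:,2]+np.sin(b)*u
    z=s*(-np.sin(p)*C[:,0]+np.cos(p)*C[:,1]); R=np.c_[np.cross(-a,z),-a,z]
    return P+hg*C[:,2]-.019*a,Ro.from_matrix(R).as_euler('xyz',degrees=True),R
def frame_obst():
    r=np.radians(50);bc=hinge+.154*(-np.cos(r)*X+np.sin(r)*Z); o=[]
    for v in np.linspace(-.1,.1,21): o+=[(bc+v*Y,.008),(hinge+v*Y,.008)]
    for w in np.linspace(0,1,12):
        for v in(-.1,-.04,0,.04,.1): o.append((hinge+w*(bc-hinge)+v*Y,.005))
    rb=bay(1)
    for t in np.linspace(0,6.28,16):
        for h in(0,.03,.06,.09): o.append((rb-.005*XF+h*N+(.034-.05*h)*(np.cos(t)*XF+np.sin(t)*Y),0))
    for dx in(0,.01,.02): 
        for dy in(-.015,.015):
            for h in(.10,.125): o.append((bay(-1)+.05*Y+dy*Y-(.054+dx)*XF+h*N,0))
    return np.array([x[0] for x in o]),np.array([x[1] for x in o])
OP,ORr=frame_obst()
def clear(p,R):
    q=(OP-p)@R; back=-q[:,1]
    d=lambda lo,hi:np.linalg.norm(np.maximum(np.maximum(lo-q,q-hi),0),axis=1)-ORr
    body=d(np.array([-.0375,-.22,-.095]),np.array([.0375,-.07,.095]))
    wr=d(np.array([-.05,-.4,-.05]),np.array([.05,-.2,.05]))
    f1=d(np.array([-.0095,-.07,.03]),np.array([.0095,0,.0585]));f2=d(np.array([-.0095,-.07,-.0585]),np.array([.0095,0,-.03]))
    return [x.min() for x in(body,wr,np.minimum(f1,f2))]
E
cat > scan.py <<'E'
from rk import *
b=bay(-1);res=[]
for be in(0,10,20,30,40,50,60,75,90):
  for psi in range(-180,180,15):
    for s in(1,-1):
      p,o,R=pose(b,28,be,psi,s)
      q=env.inverse_kinematics(p,o)
      if q is None: continue
      p2,o2,R2=pose(b+.08*N,28,be,psi,s);q2=env.inverse_kinematics(p2,o2)
      c=np.minimum(clear(p,R),clear(p2,R2)) 
      res.append((min(c),be,psi,s,c.round(3),np.round(q),None if q2 is None else np.round(q2)))
res.sort(key=lambda r:-r[0]);print(len(res))
for r in res[:14]:print(r[1:4],*r[4:])
E
python3 scan.py; python3 - <<'E'
from rk import *
for h in(.12,.08,.06,.04,.02,0):
    p,o,R=pose(bay(-1)+h*N,28,0,0,1);print(h,env.inverse_kinematics(p,o))
E
```

```text
318
(75, -135, 1) [0.015 0.141 0.014] [  -4.   50.  -19. -111.  -88.  -90.] [  -6.   40.  -24. -109.  -87.  -95.]
(75, -135, -1) [0.015 0.141 0.014] [  -4.   50.  -19. -111.  -88.   90.] [  -6.   40.  -24. -109.  -87.   85.]
(90, -120, 1) [0.043 0.175 0.012] [  -2.   55.   -4. -100. -100.  -96.] [  -4.   47.  -10.  -99. -101.  -99.]
(90, -120, -1) [0.043 0.175 0.012] [  -2.   55.   -4. -100. -100.   84.] [  -4.   47.  -10.  -99. -101.   81.]
(90, -135, 1) [0.023 0.156 0.011] [  -4.   58.  -13. -111. -103.  -88.] [  -5.   49.  -20. -110. -103.  -90.]
(90, -135, -1) [0.023 0.156 0.011] [  -4.   58.  -13. -111. -103.   92.] [  -5.   49.  -20. -110. -103.   90.]
(90, -105, 1) [0.019 0.152 0.011] [   0.   54.    5.  -89. -100. -104.] [  -1.   45.   -1.  -88. -101. -107.]
(90, -105, -1) [0.019 0.152 0.011] [   0.   54.    5.  -89. -100.   76.] [  -1.   45.   -1.  -88. -101.   73.]
(75, -120, 1) [0.031 0.148 0.011] [ -2.  47. -10. -98. -85. -99.] [  -4.   38.  -15.  -96.  -85. -103.]
(75, -120, -1) [0.031 0.148 0.011] [ -2.  47. -10. -98. -85.  81.] [ -4.  38. -15. -96. -85.  77.]
(60, -120, 1) [0.016 0.122 0.008] [   0.   38.  -14.  -96.  -68. -104.] [  -0.   28.  -17.  -92.  -68. -111.]
(60, -120, -1) [0.016 0.122 0.008] [  0.  38. -14. -96. -68.  76.] [ -0.  28. -17. -92. -68.  69.]
(75, -105, 1) [0.007 0.126 0.008] [   1.   46.   -1.  -85.  -86. -106.] [  -0.   37.   -6.  -84.  -87. -110.]
(75, -105, -1) [0.007 0.126 0.008] [  1.  46.  -1. -85. -86.  74.] [ -0.  37.  -6. -84. -87.  70.]
0.12 [  45.34593163    7.83074579  -40.87834466   35.98880874  -18.71251089
 -145.68597777]
0.08 [  39.85267851   11.85653214  -45.17864552   54.05746063  -10.42504982
 -159.7753857 ]
0.06 None
0.04 None
0.02 None
0 None
```

```bash
cat >> rk.py <<'E'
ex=[]
for v in(-.015,.015):
    for h in np.linspace(0,.12,7): ex.append(np.r_[(bay(-1)+.05*Y-.06*XF+.11*N+v*Y)[:2],h])
m=bay(-1)+.05*Y
for u in np.linspace(-.075,.09,12):
    for v in(-.113,.113):
        for n in(0,.02): ex.append(m+u*XF+v*Y+n*N)
for v in np.linspace(-.113,.113,15): ex.append(m-.075*XF+v*Y+.02*N)
for v in(-.113,.113):
    for z in np.linspace(.1,.19,4): ex.append(np.r_[(hinge+v*Y)[:2],z])
OP=np.r_[OP,ex];ORr=np.r_[ORr,np.full(len(ex),.004)]
W=lambda:bay(-1)+.10*N-.12*Y-.08*XF
E
cat > scan.py <<'E'
from rk import *
b=bay(-1);res=[]
for hg in(.055,.062):
 for be in(45,50,55,60,65,70):
  for psi in range(-150,-95,5):
      c=[];ok=True;qs=[]
      for P in(b,b+.03*N,b+.06*N,b+.1*N,W()):
          p,o,R=pose(P,28,be,psi,1,hg);q=env.inverse_kinematics(p,o)
          if q is None: ok=False;break
          qs.append(np.round(q));c.append(clear(p,R)); c[-1]+=[(p-R[:,1]*.25)[2]-.1]
      if ok: c=np.min(c,0);res.append((min(c),hg,be,psi,c.round(3),qs[0],qs[3],qs[4]))
res.sort(key=lambda r:-r[0]);print(len(res))
for r in res[:8]:print(r[1:4],*r[4:])
t0=np.array([.5284,.0023,.0115]);_,hg,be,psi=res[0][:4]
for ps in range(-180,180,15):
    L=[]
    for h in(0,.15):
        for s in(1,-1):
            p,o,R=pose(t0+[0,0,h],0,be,ps,s,hg);L.append(env.inverse_kinematics(p,o))
    if all(x is not None for x in L): print(ps,*[np.round(x) for x in (L[0],L[1],L[2])], 'a',-R[:,1].round(2))
E
python3 scan.py
```

```text
132
(0.055, 55, -120) [0.01  0.107 0.006 0.069] [   2.   37.  -14.  -95.  -62. -106.] [   1.   24.  -18.  -90.  -62. -116.] [ -14.   28.  -20.  -82.  -73. -109.]
(0.055, 60, -120) [0.015 0.118 0.006 0.052] [   0.   39.  -13.  -96.  -68. -104.] [  -1.   27.  -18.  -92.  -68. -112.] [ -15.   32.  -19.  -83.  -78. -106.]
(0.055, 70, -120) [0.013 0.103 0.006 0.015] [  -2.   45.  -11.  -97.  -79. -100.] [  -3.   33.  -16.  -95.  -80. -106.] [ -17.   38.  -16.  -85.  -88. -102.]
(0.055, 65, -120) [0.019 0.11  0.006 0.034] [  -1.   42.  -12.  -97.  -74. -101.] [  -2.   30.  -17.  -94.  -74. -109.] [ -16.   35.  -17.  -84.  -83. -104.]
(0.062, 55, -120) [0.008 0.107 0.006 0.075] [   2.   36.  -14.  -94.  -62. -107.] [   1.   23.  -18.  -90.  -62. -117.] [ -14.   28.  -20.  -81.  -73. -110.]
(0.062, 60, -120) [0.014 0.118 0.006 0.058] [   0.   39.  -14.  -96.  -68. -104.] [  -1.   26.  -18.  -92.  -68. -113.] [ -15.   31.  -19.  -83.  -78. -107.]
(0.062, 70, -120) [0.02  0.107 0.006 0.022] [  -2.   44.  -11.  -97.  -79. -100.] [  -3.   32.  -17.  -95.  -80. -107.] [ -17.   37.  -17.  -84.  -8
[... 2085 characters left out ...]
 -86. -77.] [ 28.  46. -10.  19. -86. 103.] [  28.   36.   -5.   20. -101.  -72.] a [0.51 0.64 0.57]
45 [ 32.  43. -20.  29. -78. -75.] [ 32.  43. -20.  29. -78. 105.] [ 32.  32. -15.  28. -92. -67.] a [0.32 0.75 0.57]
60 [ 34.  40. -31.  40. -69. -75.] [ 34.  40. -31.  40. -69. 105.] [ 35.  28. -25.  37. -83. -64.] a [0.12 0.81 0.57]
75 [ 35.  36. -42.  56. -61. -78.] [ 35.  36. -42.  56. -61. 102.] [ 36.  23. -35.  48. -74. -62.] a [-0.1   0.81  0.57]
90 [ 31.  32. -53.  78. -56. -84.] [ 31.  32. -53.  78. -56.  96.] [ 35.  18. -46.  62. -65. -62.] a [-0.3   0.76  0.57]
105 [ 20.  29. -61. 106. -55. -90.] [ 20.  29. -61. 106. -55.  90.] [ 29.  13. -55.  81. -55. -63.] a [-0.49  0.66  0.57]
```

```bash
cat >> rk.py <<'E'
HG=.060;BE=60;PSI=-120
t0=np.array([.5284,.0023,.0115])
def st(m):
    s=env.read_state();print(m,round(s['clock'],2),np.round(s['position'],4),np.round(s['force'],1),round(s['opening'],3))
E
python3 - <<'E'
from rk import *
p,o,R=pose(t0,0,BE,PSI,1,HG);a=-R[:,1]
env.goto(p+.1*a+[0,0,.13],o);st('high')
env.move_straight(p+.1*a,rate=.2);st('pre')
print(env.move_straight(p,rate=.1,force_limit=8));st('at')
env.gripper_to(0.0,30);st('grip')
env.move_straight(p+[0,0,.12],rate=.15);st('lift')
f=env.grab_frame('side');g=env.grab_frame('top')
for f in(f,g): print([(np.round(d['xyz'],3).tolist(),round(d['score'],2)) for d in env.search_frame(f,'tumbler')][:4])
c=np.zeros((480,800,3),np.uint8)
c[:,:400]=cv2.resize(env.grab_frame('side')['image'][120:360,230:430],(400,480));c[:,400:]=cv2.resize(g['image'][180:420,250:450],(400,480))
cv2.imwrite('pics/lift.png',c)
E
```

```text
high 4.15 [ 0.5181 -0.0675  0.2419] [-0.3  0.1 -0.3] 0.995
pre 4.95 [ 0.5187 -0.0675  0.1127] [-0.2 -1.   0.4] 1.0
False
at 6.1 [0.531  0.0181 0.0622] [ 0.2  0.1 -0.9] 0.997
grip 6.74 [0.5313 0.0184 0.0621] [ 1.1 -0.4  1. ] 0.655
lift 7.69 [0.5301 0.0188 0.181 ] [ 0.5 -0.1 -2.3] 0.653
[([0.521, 0.021, 0.19], 0.86), ([0.434, -0.382, 0.058], 0.68)]
[([0.528, 0.003, 0.218], 0.8), ([0.434, -0.386, 0.085], 0.67)]
```

View pics/lift.png

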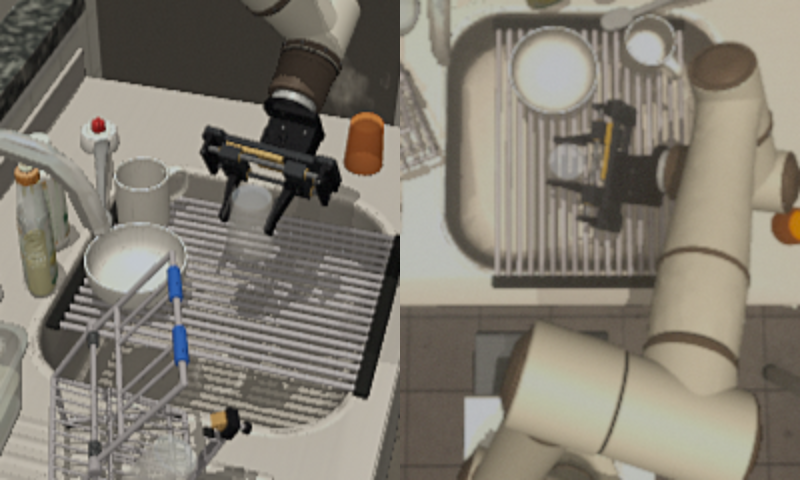

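```bash
python3 - <<'E'
from rk import *
b=bay(-1)
p,o,R=pose(W(),28,BE,PSI,1,HG);env.goto(p,o);st('W')
p,o,R=pose(b+.1*N,28,BE,PSI,1,HG);env.move_straight(p,rate=.15);st('pre')
p,o,R=pose(b+.03*N,28,BE,PSI,1,HG);print(env.move_straight(p,rate=.1,force_limit=8));st('h30')
c=np.zeros((600,800,3),np.uint8);th=np.linspace(0,2*np.pi,40)
for n,(u0,v0,u1,v1),k,ox in(('side',(260,270,340,390),5,0),('top',(200,205,270,290),5.5,405)):
    f=env.grab_frame(n)
    for t in('tumbler','racked_tumbler'):print(n,t,[(np.round(d['xyz'],3).tolist(),round(d['score'],2)) for d in env.search_frame(f,t)][:4])
    a=cv2.resize(f['image'][v0:v1,u0:u1],None,fx=k,fy=k,interpolation=cv2.INTER_CUBIC)
    for col,L in (((0,255,0),[b+u*XF+v*Y+.016*N for u,v in np.array([(1,1),(1,-1),(-1,-1),(-1,1),(1,1)])*.042]),((0,0,255),[b+.118*N+.026*(np.cos(t)*XF+np.sin(t)*Y) for t in th]),((255,0,0),[b+.03*N+.033*(np.cos(t)*XF+np.sin(t)*Y) for t in th])):
        cv2.polylines(a,[((proj(f,np.array(L))-[u0,v0]+.5)*k*16).astype(np.int32)],False,col,1,cv2.LINE_AA,4)
    c[:a.shape[0],ox:ox+a.shape[1]]=a[:600,:800-ox]
cv2.imwrite('pics/h30.png',c)
E
```

```text
W 8.68 [0.5125 0.1457 0.1472] [ 0.5  0.6 -1.4] 0.65
pre 9.79 [0.5332 0.2832 0.1845] [ 0.2 -0.5 -2.2] 0.654
False
h30 10.64 [0.5638 0.2958 0.1233] [-0.2  0.5 -2.7] 0.654
side tumbler [([0.434, -0.381, 0.056], 0.85), ([0.556, 0.301, 0.127], 0.76)]
side racked_tumbler [([0.529, 0.394, 0.107], 0.7)]
top tumbler [([0.436, -0.386, 0.083], 0.92), ([0.554, 0.273, 0.147], 0.6)]
top racked_tumbler [([0.539, 0.367, 0.121], 0.72)]
```

View pics/h30.png

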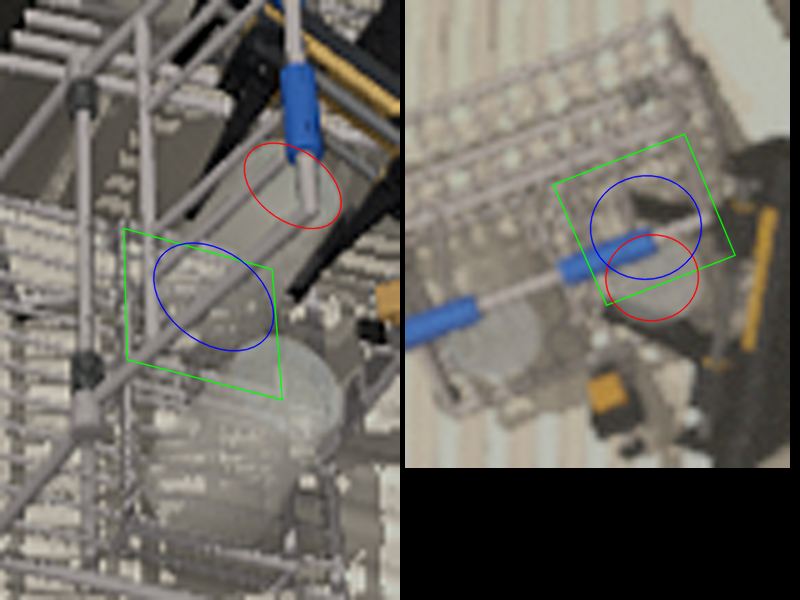

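```bash
python3 - <<'E'
from rk import *
b=bay(-1)
p,o,R=pose(b-.008*N,28,BE,PSI,1,HG);hit=env.move_straight(p,rate=.03,force_limit=5);st('down')
s=env.read_state();d=(s['position']-pose(b,28,BE,PSI,1,HG)[0])@B
print(hit,'offset from nominal (xf,Y,n)',d.round(4),'F',(s['force']@B).round(1),'tilt err deg',np.degrees((Ro.from_matrix(R).inv()*Ro.from_euler('xyz',s['tool_rot'],degrees=True)).magnitude()).round(2))
E
```

```text
down 11.85 [0.576  0.3012 0.0979] [-0.  -1.3  4.8] 0.654
True offset from nominal (xf,Y,n) [-0.0001  0.0004  0.0016] F [ 1.8 -1.2  4.5] tilt err deg 0.18
```

```bash
python3 - <<'E'
from rk import *
env.gripper_to(0.9);env.dwell(.3);st('open')
s=env.read_state();R=Ro.from_euler('xyz',s['tool_rot'],degrees=True).as_matrix();a=-R[:,1]
print(env.move_straight(s['position']+.13*a,rate=.12,force_limit=8));st('back')
c=np.zeros((600,800,3),np.uint8);th=np.linspace(0,2*np.pi,40);b=bay(-1)
for n,(u0,v0,u1,v1),k,ox in(('side',(260,270,340,390),5,0),('top',(195,205,270,290),5.2,405)):
    f=env.grab_frame(n)
    for t in('tumbler','racked_tumbler'):print(n,t,[(np.round(d['xyz'],3).tolist(),round(d['score'],2)) for d in env.search_frame(f,t)][:4])
    a=cv2.resize(f['image'][v0:v1,u0:u1],None,fx=k,fy=k,interpolation=cv2.INTER_CUBIC)
    for col,L in (((0,0,255),[b+.088*N+.026*(np.cos(t)*XF+np.sin(t)*Y) for t in th]),):
        cv2.polylines(a,[((proj(f,np.array(L))-[u0,v0]+.5)*k*16).astype(np.int32)],False,col,1,cv2.LINE_AA,4)
    c[:a.shape[0],ox:ox+a.shape[1]]=a[:600,:800-ox]
cv2.imwrite('pics/rel.png',c)
E
```

```text
open 12.85 [0.5754 0.3008 0.0965] [-0.8  1.  -0.4] 0.899
False
back 14.08 [0.537  0.181  0.1275] [-0.  -0.6 -0.1] 0.902
side tumbler [([0.423, -0.386, 0.079], 0.9), ([0.562, 0.304, 0.107], 0.85), ([0.575, 0.363, 0.098], 0.54)]
side racked_tumbler [([0.532, 0.394, 0.108], 0.63), ([0.579, 0.366, 0.098], 0.53)]
top tumbler [([0.571, 0.277, 0.115], 0.78), ([0.437, -0.386, 0.084], 0.59)]
top racked_tumbler [([0.535, 0.369, 0.118], 0.84)]
```

View pics/rel.png

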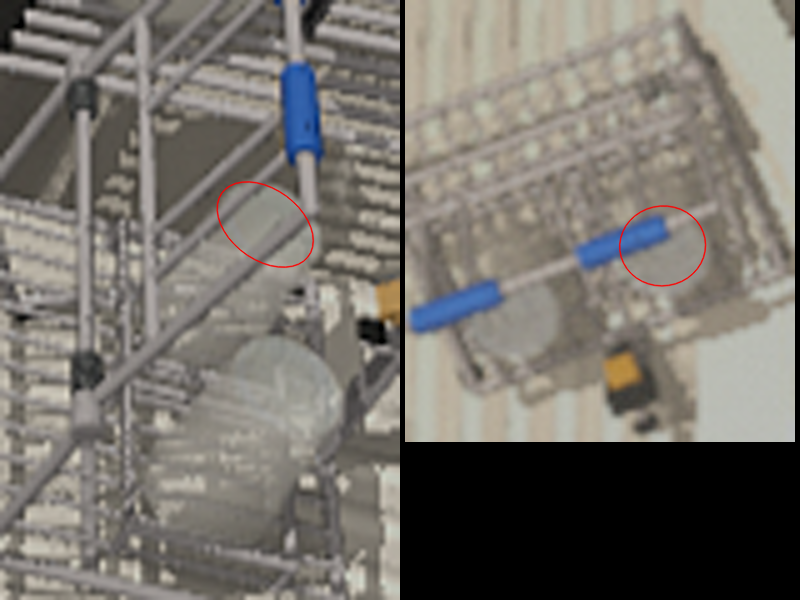

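```bash
cat > press.py <<'E'
from rk import *
h=hinge+[0,0,.0015]; SY=-.047; R,o=orient(0,1)
def tip(ph): r=np.radians(ph); return h+.154*(-np.cos(r)*X+np.sin(r)*Z)+SY*Y+.008*Z
s=env.read_state();a=-Ro.from_euler('xyz',s['tool_rot'],degrees=True).as_matrix()[:,1]
env.move_straight(s['position']+.12*a,rate=.25);st('away')
env.gripper_to(0.0,20)
env.goto(tip(50)-.18*Y+.10*Z,o);st('side')
env.move_straight(tip(50)+.05*Z,rate=.2);st('above')
print(env.move_straight(tip(50)+.004*Z,rate=.08,force_limit=6));st('touch')
for ph in(44,37,30,23,16,9,2,-5,-12,-19,-25):
    hit=env.move_straight(tip(ph),rate=.06,force_limit=25)
    st(f'{ph} {hit}')
    if hit: break
E
python3 press.py
```

```text
away 15.01 [0.5017 0.0697 0.1564] [0.5 0.3 0.7] 0.901
side 17.64 [0.608  0.1078 0.4073] [-0.1  0.  -0.1] 0.004
above 18.73 [0.5428 0.2745 0.3598] [ 0.7 -0.3  0.3] 0.003
False
touch 19.45 [0.5427 0.2753 0.314 ] [ 0.6 -0.7 -0.3] 0.005
44 False 19.92 [0.5305 0.2706 0.3008] [-4.1 -0.4  7.7] 0.007
37 False 20.38 [0.5192 0.2659 0.2859] [-3.7 -1.5  5.8] 0.005
30 False 20.85 [0.5105 0.2625 0.2693] [-2.7 -2.1  4.2] 0.004
23 False 21.32 [0.503  0.2597 0.2518] [-1.2 -1.5  3.4] 0.005
16 False 21.78 [0.497  0.2574 0.234 ] [-0.  -0.6  3.4] 0.004
9 False 22.25 [0.4931 0.2558 0.2156] [-0.8 -0.1  3.2] 0.004
2 False 22.72 [0.4914 0.2551 0.1968] [-0.8  1.1  3.5] 0.004
-5 False 23.18 [0.4918 0.2552 0.178 ] [-0.8  0.1  3.6] 0.007
-12 False 23.65 [0.4944 0.2562 0.1593] [-0.9  0.2  3.1] 0.01
-19 False 24.12 [0.499  0.2581 0.1412] [-0.9 -0.6  3.2] 0.002
-25 True 24.39 [0.5026 0.2594 0.1323] [-1.9 -0.3  5. ] 0.009
```

```bash
python3 - <<'E'
from rk import *
st('now');S=env.grab_frame('side');T=env.grab_frame('top')
c=np.zeros((600,800,3),np.uint8)
for f,(u0,v0,u1,v1),k,ox in((S,(250,270,370,420),4,0),(T,(195,215,275,305),4,480)):
    a=cv2.resize(f['image'][v0:v1,u0:u1],None,fx=k,fy=k,interpolation=cv2.INTER_CUBIC);c[:a.shape[0],ox:ox+a.shape[1]]=a[:600,:800-ox]
cv2.imwrite('pics/pr.png',c)
for f in(S,T):
    for t in('tumbler','racked_tumbler'):print(t,[(np.round(d['xyz'],3).tolist(),round(d['score'],2)) for d in env.search_frame(f,t)][:4])
E
```

```text
now 24.39 [0.5026 0.2594 0.1323] [-1.9 -0.3  5. ] 0.009
tumbler [([0.563, 0.3, 0.112], 0.85), ([0.443, -0.384, 0.08], 0.68), ([0.531, 0.393, 0.102], 0.61)]
racked_tumbler [([0.531, 0.398, 0.1], 0.71)]
tumbler [([0.439, -0.386, 0.08], 0.72), ([0.598, 0.275, 0.095], 0.53)]
racked_tumbler [([0.557, 0.394, 0.104], 0.54)]
```

View pics/pr.png

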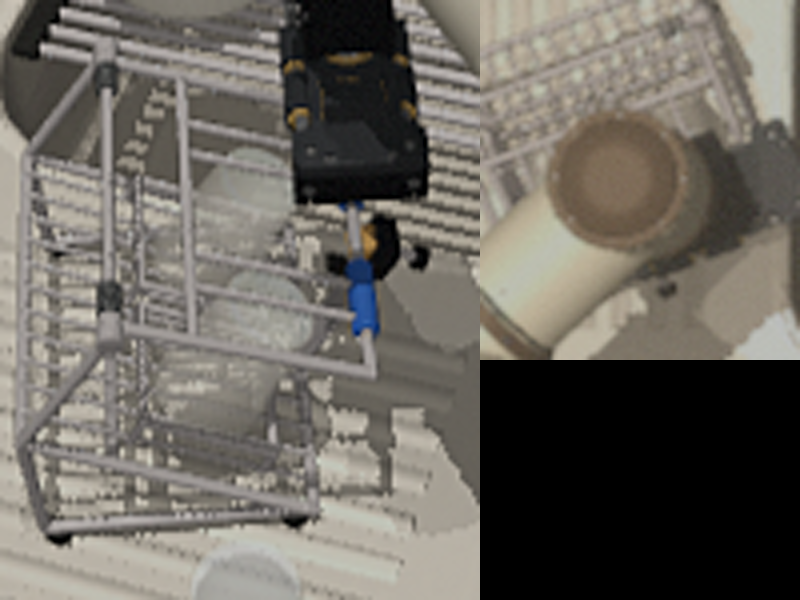

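```bash
python3 - <<'E'
from rk import *
h=hinge+[0,0,.0015]; SY=-.047
def tip(ph): r=np.radians(ph); return h+.154*(-np.cos(r)*X+np.sin(r)*Z)+SY*Y+.008*Z
for ph in(-24,-25.5,-27,-28.5,-29.5,-30.5,-31.5):
    hit=env.move_straight(tip(ph),rate=.02,force_limit=25);st(f'{ph} {hit}')
    if hit: break
    if env.read_state()['force'][2]>28: break
E
```

```text
-24 False 25.01 [0.503  0.2595 0.1313] [-7.3 -1.6 16.2] 0.003
-25.5 False 25.36 [0.5038 0.2598 0.129 ] [-12.4  -3.   22.6] 0.004
-27 False 25.71 [0.5074 0.2614 0.1222] [ 0.1 -0.5  4.8] 0.006
-28.5 False 26.06 [0.5091 0.2621 0.1182] [ 0.4 -1.2  4.9] 0.006
-29.5 False 26.34 [0.5102 0.2625 0.1159] [ 0.6 -0.5  5. ] 0.007
-30.5 False 26.62 [0.5112 0.2629 0.1138] [-0.6 -0.9  5.5] 0.004
-31.5 False 26.91 [0.5116 0.263  0.113 ] [-4.4 -1.1 15.7] 0.005
```

```bash
python3 - <<'E'
from rk import *
p=env.read_state()['position']
env.move_straight(p+.02*Z,rate=.05);st('up')
env.move_straight(p+.2*Z-.03*X,rate=.2)
q=p+.25*Z-.35*Y;env.move_straight(q,rate=.3);st('clear')
S=env.grab_frame('side');T=env.grab_frame('top')
r=[tri((S,T),(a,b)) for a,b in zip([x[1] for x in sorted(blue(S,(300,250,360,380)),key=lambda x:x[1][1])],[x[1] for x in sorted(blue(T,(180,230,270,300)),key=lambda x:-x[1][0])])]
print(blue(S,(300,250,360,380)),blue(T,(180,230,270,300)))
for P,e in r:
    d=(P-hinge);print(P.round(4),e,'angle',50*np.pi/180-np.arctan2(d[2]-.0015,-d@X))
for f in(S,T):
    for t in('tumbler','racked_tumbler','mug','bowl','tall_tumbler'):print(t,[(np.round(d['xyz'],3).tolist(),round(d['score'],2)) for d in env.search_frame(f,t)][:3])
c=np.zeros((600,800,3),np.uint8)
for f,(u0,v0,u1,v1),k,ox in((S,(250,270,350,420),4,0),(T,(180,205,280,305),4,400)):
    a=cv2.resize(f['image'][v0:v1,u0:u1],None,fx=k,fy=k,interpolation=cv2.INTER_CUBIC);c[:a.shape[0],ox:ox+a.shape[1]]=a[:600,:800-ox]
cv2.imwrite('pics/end.png',c)
E
```

```text
up 27.5 [0.5115 0.263  0.1325] [0.3 0.1 0.6] 0.004
clear 29.89 [ 0.6404 -0.0614  0.3627] [-0.4  0.5  0.1] 0.005
[(np.int32(92), array([334.02173913, 316.68478261])), (np.int32(107), array([337.71028037, 347.35514019]))] [(np.int32(49), array([249.63265306, 268.57142857])), (np.int32(49), array([221.91836735, 279.44897959]))]
[0.5079 0.2615 0.1142] [array([0.7, 0.1]), array([-0.1, -0.5])] angle 1.3433909366814318
[0.473  0.3487 0.1146] [array([0.7, 0.1]), array([-0.1, -0.5])] angle 1.3402763079549849
tumbler [([0.434, -0.382, 0.054], 0.95), ([0.564, 0.301, 0.112], 0.9)]
racked_tumbler [([0.533, 0.394, 0.103], 0.7), ([0.621, 0.308, 0.086], 0.45)]
mug [([0.733, -0.139, 0.071], 0.71)]
bowl [([0.698, -0.013, 0.045], 0.62)]
tall_tumbler [([0.468, 0.554, 0.086], 0.6)]
tumbler [([0.571, 0.278, 0.115], 0.68), ([0.437, -0.383, 0.085], 0.56), ([0.537, 0.368, 0.119], 0.33)]
racked_tumbler [([0.542, 0.368, 0.118], 0.64)]
mug [([0.481, 0.511, 0.106], 0.49)]
bowl []
tall_tumbler [([0.481, 0.514, 0.108], 0.81), ([0.679, 0.002, 0.034], 0.51)]
```

View pics/end.png

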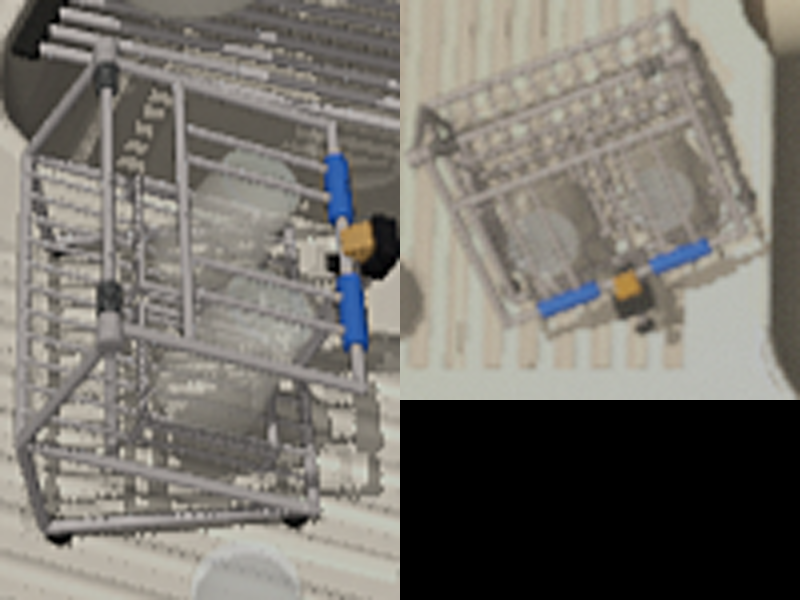

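```bash
python3 - <<'E'
from rk import *
env.dwell(.3);st('end');env.close_job()
E
```

```text
end 30.79 [ 0.6408 -0.0623  0.3629] [-0.6 -0.7 -0.7] 0.007
the job is handed in; nothing more can be done
```

The clear tumbler is in the empty bay with the hold-down frame latched over both tumblers. I handed the job in at about 31 s with the arm clear; it reports no verdict.

**Placing:** I gripped the tumbler from the side, because a tool in line with the leaning bay was out of reach. I lowered it square to the bay floor until it touched at about 5 N. That was 1.6 mm above my estimate of the floor; landing on a rod would have stopped it 19 mm up. I let go and backed off, and the pictures showed it parallel to the racked tumbler, slid slightly towards the front.

**Pressing:** I pushed on the right-hand grip sleeve. One press segment stopped early on its 25 N limit when the bar met the spring bolt. I carried on slowly, the force rose to about 26 N and then dropped as the catch passed, and I pressed on to the stop.

**Last checks:**
- **Catch:** the last picture shows the bar under the brass bolt with nothing touching it. The measured joint angle was 1.34. That is only just above the 1.335 limit, but this measurement had read the open bar 3–4 mm too high; correcting for that gives about 1.36.
- **Tumblers:** both showed no visible shift after pressing.
- **Bystanders:** the tall tumbler did not move beyond measurement noise. The mug and bowl also looked unmoved in the side view. The last top-view check found no bowl, and its only "mug" report was at the tall tumbler's place. It gave a low-score hit near the bowl's place under the tall tumbler's name. I took these as misreadings, as that part of the view was partly hidden.

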